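# Drop the matching drill plate over the studs of the drill jig

### The arm

A 6-joint arm with a two-finger parallel gripper is mounted at the origin on a cart in front of the work surface, level with it; the furniture and walls round the work are solid. World frame = base frame: x ahead of the robot, y to its left, z up, the work surface at z = 0. Lengths are in mm, angles in rad, forces in N, time in s.
With the tool pointing down it reaches from about 275 to 1000 mm from the base axis. Payload 8.4 kg.
Tool frame: the origin (TCP) lies at the centre of the arm's flange, where the gripper is bolted on; the fingertips stand 173 mm ahead of it and the grasp point (between the pads) lies 155 mm ahead of it; z points along the fingers, y is the direction in which the jaws open and shut (so a half turn about z gives the same grasp; the last joint's range is limited). The gripper opens to 85 mm and grips with 20 to 120 N. Pads are 22 mm wide; open, the fingers measure 114 mm over their backs; the gripper's body (76 mm by 85 mm) begins 54 mm behind the grasp point. The pads swing forward as they close: fully open they stand 13 mm farther back than shut.
Start: joints at [1.104, 0.353, 1.633, -0, 1.155, -0.002], TCP at [280.152, 558.699, 404.681] pointing down, gripper open.
Joint ranges: [-2.63, 2.63], [-0.92, 2.1], [0.06, 2.66], [-1.3, 4.44], [0, 2.69], [-3.02, 3.02]. Speed limits (rad/s): [2.22, 2.22, 2.79, 3.14, 3.14, 3.14].

### API

Orientations are given as [roll, pitch, yaw] about the fixed x, y, z axes, in that order (R = Rz(yaw) Ry(pitch) Rx(roll)).
In Python, from rig import sense, grab_frame, camera_model, sign_off gives the robot as it stands. The module is installed in compiled form; this text tells all that it offers.
- The arm moves only by the tool step_arm, never from a script. Its argument "commands" is a list of rows, each a list of 3 entries, a list of its own where there are three numbers: the shift along the tool's x, y, z in mm, then the turn about the tool's z in rad, then the opening, from 0 (shut) to 1 (fully open). A call has 1 to 20 rows; each row shifts and turns the pose as measured when the row begins, along the tool's axes as they then stand; what a row does not reach is not made up. A row lasts 1/8 s, in which the tool goes at most 62.5 mm and 10.7 degrees, less where a joint would pass 70% of its speed; a pose out of reach is approached as far as the arm can. A call with a gripper value outside its range is refused whole. The fingers move at their own pace and stop on an object; "force" is the grip in N (left out, the last holds). Time passes only in rows, so rows that do not move let the fingers close. It gives the time, the measured TCP pose, the force and the opening at its end, in the units of the state.
- sense(): the state, without advancing time (a new reading comes with each control period).
- grab_frame(name): name is "scene" or "top" or "wrist"; returns the picture (384x512x3 uint8, blue, green, red); there is no depth.
- camera_model(name): a dict with "fx", "fy", "cx", "cy" (pixels), "R" (3x3) and "t" (3): a world point X has camera coordinates R X + t. Camera axes: x right, y down, z forward; pixel columns grow to the right and rows downward; lengths in mm; the calibration is good to about 2 mm. The wrist camera is an equidistant fisheye: a pixel r from the principal point sees the ray r / f radians off the axis. A picture is of the moment at which its call begins: read the wrist's pose just before it. camera_model takes no time and is no camera call; for the wrist camera it gives the pose at the moment of the call.
- sign_off(): hands the job in, once; it reports no verdict.
The state is a dict: "clock": time; "qpos": joint angles; "qvel": joint speeds; "joint_efforts": joint torques, N m; "eef_pos": TCP position; "tcp_rot": TCP orientation; "contact_force": force on the tool from outside, world axes, zero at the start; "wrist_torque": the same for the moment, N m; "opening": opening from 0.0 (shut) to 1.0 (fully open).
Only numpy, scipy, OpenCV 4.12 (cv2) and the standard library are available. Lean on these libraries where they do the work, as an engineer would, in place of code of your own. Each camera call takes 0.05 s, during which the arm holds its last target. There are 200 camera calls.

### The job

Three drill plates with black grips lie on the bench. Take the one whose two holes are spaced like the two studs of the blue drill jig, lower it over the jig so that both studs come through its holes before you let go, and leave it lying flat and fully home on the jig's rest pads. Do not shift the other two plates or drop the plate from above the studs.

Things in the scene. Friction and masses are not known exactly. Their poses are not given: they have to be found in the camera images.
- jig: fixed blue base 80 (x) x 136 (y) x 12 mm; origin: centre of underside, z up. Steel studs at x = 0, y = -45 and +45 mm: 14 mm diameter to 28 mm above the origin, tapering to 6 mm at the tip, 48 mm up. Between them a brass blank (top 17 mm up) and four rest pads, tops 20 mm up: the underside of a plate that is home lies there. A plate may go on either way round.
- plate_wide: aluminium plate 56 (x) x 126 (y) x 6 mm lying flat, about 0.14 kg, black grip block on its middle (14 mm thick in x, 30 mm long in y, top 40 mm above the underside), two tiny brass bushings. Origin: centre of the underside, z up. The matching one: two 25 mm round holes near its ends, at y = -45 and +45 mm.
- plate_narrow: aluminium plate 56 (x) x 126 (y) x 6 mm lying flat, about 0.14 kg, black grip block on its middle (14 mm thick in x, 30 mm long in y, top 40 mm above the underside), two tiny brass bushings. Origin: centre of the underside, z up. A wrong one: two 25 mm round holes close to the grip, at y = -30 and +30 mm. Leave it.
- plate_single: aluminium plate 56 (x) x 126 (y) x 6 mm lying flat, about 0.14 kg, black grip block on its middle (14 mm thick in x, 30 mm long in y, top 40 mm above the underside), two tiny brass bushings. Origin: centre of the underside, z up. A wrong one: only one 25 mm round hole, at y = +45 mm. Leave it.

How it is judged (in metres and radians):
On the way:
1. the matching plate, still held by the fingers, is lowered so that the studs' tips are inside its holes (z of plate_wide in the frame of jig between 0.015 and 0.046 m and horizontal distance between plate_wide and jig below 0.015 m and angle between the y axis of plate_wide and the y axis of jig, either way round below 0.3 rad and contact force between the fingers and plate_wide above 0.5 N), for 0.05 s.
At the end, for the whole second after the job is handed in: The matching plate lies flat (tilt under 0.08 rad), grip up, on the jig's rest pads: underside 17 to 23.5 mm above the jig's origin, centre within 12 mm of the jig's, lengthwise within 0.25 rad of the jig's y (either way round), so both studs are through its holes; at rest and released (z of plate_wide in the frame of jig between 0.017 and 0.0235 m and horizontal distance between plate_wide and jig below 0.012 m and angle between the y axis of plate_wide and the y axis of jig, either way round below 0.25 rad and angle between plate_wide's own z axis and vertical below 0.08 rad and linear speed of plate_wide below 0.02 m/s and contact force between the fingers and plate_wide below 0.1 N); the robot touches nothing.
It fails at once if a wrong plate is shifted by more than 25 mm (distance of any of plate_narrow, plate_single from where it was at the start of the episode above 0.025 m).
It also fails if it takes over 42 s, if anything falls off the work surface, if the arm or the gripper's body presses on something with over 40 N, if the wrist force passes 120 N, or if a joint passes its speed limit or range.

## Working session

There is one attempt and no reset: what is moved stays moved. The work goes in short steps, Python scripts to look and compute and a tool call to move; the robot and the scene stay as the last step left them, time stands still between calls to the robot, and variables do not carry over. Pictures are saved under pics/ and viewed, about 8 in all and at most 12, crops included, and the job is handed in when it is done.

Besides the shell and the picture viewer there is one more tool, called after "Request:" as name(argument=value, ...), one argument or row to a line, values as JSON. step_arm: Moves the arm, as the interface text tells. Its arguments: {"type":"object","properties":{"commands":{"type":"array","items":{"type":"array"}},"force":{"type":"number"}},"required":["commands"]}

```bash
mkdir -p pics
python3 - <<'E'
from rig import *
import cv2
s=sense();print(s)
for n in("top","scene"):
    cv2.imwrite(f"pics/{n}0.png",grab_frame(n));m=camera_model(n);print(n,m)
E
```

```text
{'clock': 0.0, 'qpos': array([ 1.10361122e+00,  3.53651303e-01,  1.63412324e+00,  1.84944444e-05,
        1.15520247e+00, -2.45195557e-03]), 'qvel': array([ 0.00071192, -0.00084627,  0.00023983,  0.0008898 ,  0.00049981,
        0.00127138]), 'joint_efforts': array([ 2.06923673e-03, -6.05244827e+01, -3.42051923e+01,  1.81638256e-04,
        9.30861424e-03,  3.60997956e-05]), 'eef_pos': array([280.03773984, 558.49401137, 403.96420661]), 'tcp_rot': array([-3.14020833e+00, -2.03041290e-05,  2.67685201e+00]), 'contact_force': array([0.37564718, 0.35775419, 0.36404502]), 'wrist_torque': array([ 0.00422759, -0.01744602,  0.05426173]), 'opening': 1.0034941768169698}
top {'fx': 426.60587516348744, 'fy': 426.60587516348744, 'cx': 256.35592392957653, 'cy': 193.43401156192374, 'R': array([[-0.01465611, -0.99979717,  0.01381363],
       [-0.99810722,  0.01380334, -0.05992861],
       [ 0.05972578, -0.0146658 , -0.99810708]]), 't': array([110.2793622 , 486.07904399, 858.73015549])}
scene {'fx': 385.43800905458045, 'fy': 385.43800905458045, 'cx': 262.07554671018113, 'cy': 190.16323168542678, 'R': array([[ 0.83563127, -0.54900988,  0.0175651 ],
       [-0.40221734, -0.63335486, -0.66112241],
       [ 0.37408768,  0.54538957, -0.75007242]]), 't': array([-348.4850606 ,  324.13384654,  655.10376697])}
```

View pics/top0.png

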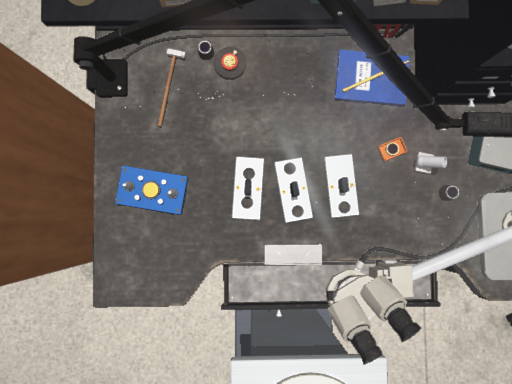

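View pics/scene0.png

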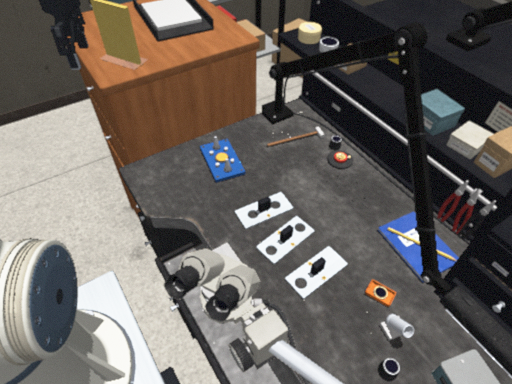

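Top view: the plates sit at about (248,188), (294,190) and (341,186). The middle one has holes farthest apart, (289,169)/(298,211). The left one is narrow and the right one has a single hole. The jig is at (152,190). The scene view agrees. It also shows a microscope near the base at (200,290). Next I measure.

```bash
cat > h.py <<'E'
import numpy as np, cv2
from rig import *
def ray(m,p,fish=False):
    d=np.array([(p[0]-m['cx'])/m['fx'],(p[1]-m['cy'])/m['fy']])
    if fish:
        th=np.hypot(*d); v=np.r_[d/max(th,1e-9)*np.sin(th),np.cos(th)]
    else: v=np.r_[d,1.]
    R=np.array(m['R']);t=np.array(m['t'])
    return -R.T@t, R.T@v
def onz(m,p,z,fish=False):
    o,d=ray(m,p,fish); return (o+d*(z-o[2])/d[2])
def tri(m1,p1,m2,p2):
    a,u=ray(m1,p1);b,v=ray(m2,p2)
    k=np.linalg.lstsq(np.c_[u,-v],b-a,rcond=None)[0]
    return (a+u*k[0]+b+v*k[1])/2, np.linalg.norm(a+u*k[0]-b-v*k[1])
E
python3 - <<'E'
from h import *
np.set_printoptions(precision=1,suppress=True)
m=camera_model("top");s=camera_model("scene");im=cv2.imread("pics/top0.png")
for a,b in(((361,350),(180,283)),((405,325),(228,302)),((375,270),(205,255))): print("micro",*tri(m,a,s,b))
w=(im.min(2)>170).astype(np.uint8); w[:, :200]=0; w[:140]=0; w[235:]=0; w[:,375:]=0
cs,h=cv2.findContours(w,cv2.RETR_CCOMP,cv2.CHAIN_APPROX_NONE)
for i,c in enumerate(cs):
    if cv2.contourArea(c)<15: continue
    r=cv2.minAreaRect(c); M=cv2.moments(c)
    print("outer" if h[0,i,3]<0 else "  hole",cv2.contourArea(c),onz(m,(M['m10']/M['m00'],M['m01']/M['m00']),6))
    if h[0,i,3]<0:
        q=np.array([onz(m,p,6) for p in cv2.boxPoints(r)]);e1=q[1]-q[0];e2=q[2]-q[1]
        l=max((e1,e2),key=np.linalg.norm);print(" rect c",q.mean(0),np.linalg.norm(e1),np.linalg.norm(e2),"yaw of long",np.degrees(np.arctan2(l[1],l[0])))
hsv=cv2.cvtColor(im,cv2.COLOR_BGR2HSV)
b=cv2.inRange(hsv,(100,130,60),(130,255,255)); b[:,220:]=0
c=max(cv2.findContours(b,cv2.RETR_EXTERNAL,cv2.CHAIN_APPROX_NONE)[0],key=cv2.contourArea)
q=np.array([onz(m,p,12) for p in cv2.boxPoints(cv2.minAreaRect(c))]);e1=q[1]-q[0];e2=q[2]-q[1];l=max((e1,e2),key=np.linalg.norm)
print("jig",q.mean(0),np.linalg.norm(e1),np.linalg.norm(e2),np.degrees(np.arctan2(l[1],l[0])))
cv2.imwrite("pics/crop0.png",cv2.resize(im[150:225,105:375],None,fx=2.9,fy=2.9,interpolation=cv2.INTER_CUBIC))
E
```

```text
micro [229.5 -56.5 200.8] 5.835795440995624
micro [ 270.5 -124.2  212.1] 7.514603359309661
micro [317.  -61.9 220.9] 78.67482783865697
outer 1621.5 [495.1  26.8   6. ]
 rect c [495.4  26.8   6. ] 57.9716132949572 127.19592420978391 yaw of long -170.7517906212276
  hole 126.5 [451.2  19.4   6. ]
  hole 161.5 [494.2  25.4   6. ]
  hole 122.5 [540.1  34.2   6. ]
outer 1615.0 [500.1 121.3   6. ]
 rect c [500.4 121.2   6. ] 126.94921269192263 57.76276137770639 yaw of long -4.729735196679539
  hole 17.0 [498.2 100.7   6. ]
  hole 377.0 [500.4 121.2   6. ]
outer 1587.5 [502.4 -73.4   6. ]
 rect c [502.8 -73.4   6. ] 57.324225850746146 126.85849214845837 yaw of long -175.04467189351232
  hole 124.0 [457.9 -77.2   6. ]
  hole 17.0 [500.3 -52.6   6. ]
  hole 18.5 [504.2 -94.    6. ]
  hole 188.0 [501.9 -76.4   6. ]
jig [498.5 318.2  12. ] 79.2782529186149 137.0005748318258 -100.26881949556677
```

View pics/crop0.png

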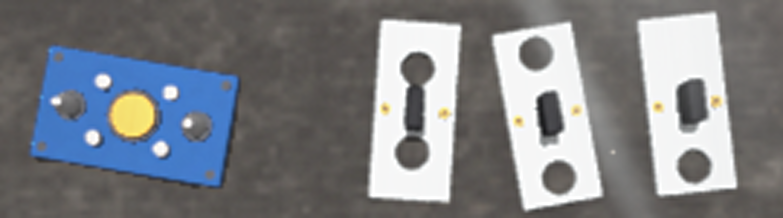

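The middle plate is confirmed as the match: its holes are 90 mm apart, centre (495.5, 26.8), long axis at 9.4°. The jig is at (498.5, 318.2), long axis at 79.7°. I move above the plate.

Request:
step_arm(
  commands=[
    [[-36, -32, 0], 0, 0.6],
    [[-36, -32, 0], 0, 0.6],
    [[-36, -32, 0], 0, 0.6],
    [[-36, -32, 0], 0, 0.6],
    [[-36, -32, 0], 0, 0.6],
    [[-36, -32, 0], 0, 0.6],
    [[-36, -32, 0], 0, 0.6],
    [[-36, -32, 0], 0, 0.6],
    [[-36, -32, 0], 0, 0.6],
    [[-36, -32, 0], 0, 0.6],
    [[-36, -32, 0], 0, 0.6],
    [[-36, -32, 0], 0, 0.6],
  ],
)

```text
clock: 1.6
eef_pos: [498.5, 7.3, 402.1]
tcp_rot: [-3.138, -0.001, 2.683]
contact_force: [0.8, -0.2, -0.6]
opening: 0.598
```

Request:
step_arm(
  commands=[
    [[0, 0, 0], -0.18, 0.6],
    [[0, 0, 0], -0.18, 0.6],
    [[0, 0, 0], -0.18, 0.6],
    [[0, 0, 0], -0.18, 0.6],
    [[0, 0, 0], -0.18, 0.6],
    [[0, 0, 0], -0.18, 0.6],
    [[0, 0, 0], -0.18, 0.6],
    [[0, 0, 0], -0.18, 0.6],
    [[0, 0, 0], -0.18, 0.6],
    [[0, 0, 0], -0.18, 0.6],
    [[0, 0, 0], -0.18, 0.6],
    [[0, 0, 0], -0.18, 0.6],
  ],
)

```text
clock: 3.1
eef_pos: [487.1, 72.1, 392.2]
tcp_rot: [3.14, -0.098, -1.465]
contact_force: [0.0, -0.0, 0.6]
opening: 0.6
```

A positive turn is clockwise seen from above, so I turned the wrong way and neared joint 6's limit. I check the state.

```bash
python3 -c "
from rig import *
s=sense();print(s['qpos'],s['tcp_rot'],s['eef_pos'])"
```

```text
[ 0.17734877  0.16258279  1.92218821 -0.11134379  1.06783427 -3.01597506] [ 3.1402042  -0.09785672 -1.46474697] [487.14074254  72.09045766 392.15789369]
```

Request:
step_arm(
  commands=[
    [[0, 0, 0], 0.18, 0.6],
    [[0, 0, 0], 0.18, 0.6],
    [[0, 0, 0], 0.18, 0.6],
    [[0, 0, 0], 0.18, 0.6],
  ],
)

```text
clock: 3.6
eef_pos: [485.6, 75.3, 390.6]
tcp_rot: [-3.078, -0.076, -2.201]
contact_force: [0.2, 0.2, 0.3]
opening: 0.602
```

```bash
python3 -c "
from rig import *
s=sense();print(s['qpos'],s['tcp_rot'],s['eef_pos'])"
```

```text
[ 0.18437383  0.16368878  1.92469854 -0.11179868  1.06762148 -2.27448906] [-3.07846775 -0.07579032 -2.20126047] [485.63610862  75.26068799 390.61731717]
```

The overshoot left a lasting tilt: q4 is -0.11. The tool can only be turned about z, so I use the opposite q6 limit to push q4 back. There is plenty of time.

Request:
step_arm(
  commands=[
    [[0, 0, 0], 0.18, 0.6],
    [[0, 0, 0], 0.18, 0.6],
    [[0, 0, 0], 0.18, 0.6],
    [[0, 0, 0], 0.18, 0.6],
    [[0, 0, 0], 0.18, 0.6],
    [[0, 0, 0], 0.18, 0.6],
    [[0, 0, 0], 0.18, 0.6],
    [[0, 0, 0], 0.18, 0.6],
    [[0, 0, 0], 0.18, 0.6],
    [[0, 0, 0], 0.18, 0.6],
    [[0, 0, 0], 0.18, 0.6],
    [[0, 0, 0], 0.18, 0.6],
    [[0, 0, 0], 0.18, 0.6],
    [[0, 0, 0], 0.18, 0.6],
    [[0, 0, 0], 0.18, 0.6],
    [[0, 0, 0], 0.18, 0.6],
    [[0, 0, 0], 0.18, 0.6],
    [[0, 0, 0], 0.18, 0.6],
    [[0, 0, 0], 0.18, 0.6],
    [[0, 0, 0], 0.18, 0.6],
  ],
)

```text
clock: 6.1
eef_pos: [482.2, 74.8, 385.1]
tcp_rot: [3.05, 0.041, 0.36]
contact_force: [0.5, 1.2, -0.4]
opening: 0.597
```

Request:
step_arm(
  commands=[
    [[0, 0, 0], 0.18, 0.6],
    [[0, 0, 0], 0.18, 0.6],
    [[0, 0, 0], 0.18, 0.6],
    [[0, 0, 0], 0.18, 0.6],
    [[0, 0, 0], 0.18, 0.6],
    [[0, 0, 0], 0.18, 0.6],
    [[0, 0, 0], 0.18, 0.6],
    [[0, 0, 0], 0.18, 0.6],
    [[0, 0, 0], 0.18, 0.6],
  ],
)

```text
clock: 7.22
eef_pos: [484.0, 52.0, 384.8]
tcp_rot: [3.106, -0.062, -1.281]
contact_force: [0.1, 0.9, -0.2]
opening: 0.599
```

```bash
python3 -c "
from rig import *
s=sense();print(s['qpos'],s['tcp_rot'],s['eef_pos'])"
```

```text
[ 0.12712564  0.16654847  1.93488706 -0.07611073  1.0662625   3.01774876] [ 3.10631682 -0.0617444  -1.28106196] [484.00825569  52.0148813  384.75385309]
```

Request:
step_arm(
  commands=[
    [[0, 0, 0], 0.16, 0.6],
  ],
)

```text
clock: 7.35
eef_pos: [485.4, 14.6, 385.8]
tcp_rot: [3.122, -0.015, -1.402]
contact_force: [-0.7, -0.5, -1.0]
opening: 0.603
```

```bash
python3 -c "
from rig import *
s=sense();print(s['qpos'],s['tcp_rot'],s['eef_pos'])"
```

```text
[ 0.03299702  0.16125816  1.93784269 -0.02005741  1.06031062  3.01577765] [ 3.12165428 -0.01493882 -1.40187913] [485.41705743  14.55974392 385.79608171]
```

Request:
step_arm(
  commands=[
    [[0, 0, 0], 0.035, 0.6],
    [[0, 0, 0], -0.177, 0.6],
    [[0, 0, 0], -0.177, 0.6],
    [[0, 0, 0], -0.177, 0.6],
    [[0, 0, 0], -0.177, 0.6],
    [[0, 0, 0], -0.177, 0.6],
    [[0, 0, 0], -0.177, 0.6],
    [[0, 0, 0], -0.177, 0.6],
    [[0, 0, 0], -0.177, 0.6],
    [[0, 0, 0], -0.177, 0.6],
  ],
)

```text
clock: 8.6
eef_pos: [484.2, 8.5, 383.7]
tcp_rot: [3.138, 0.024, 0.22]
contact_force: [-0.1, 0.3, -0.0]
opening: 0.597
```

```bash
cat > st.py <<'E'
from rig import *
import numpy as np,sys
from scipy.spatial.transform import Rotation as Ro
np.set_printoptions(precision=4,suppress=True)
s=sense();R=Ro.from_euler('xyz',s['tcp_rot']).as_matrix();p=s['eef_pos']
print(s['clock'],s['qpos'],p,"toolz",R[:,2],"yaw",np.degrees(np.arctan2(R[1,0],R[0,0])))
g=p+155*R[:,2];print("grasp pt",g)
if len(sys.argv)>4:
    t=np.array([float(v) for v in sys.argv[1:4]]);print("shift tool",R.T@(t-g))
    d=(float(sys.argv[4])-np.degrees(np.arctan2(R[1,0],R[0,0])));print("turn",-np.radians((d+90)%180-90))
E
python3 st.py 495.5 26.8 28 9.4
python3 - <<'E'
from rig import *;import cv2
cv2.imwrite("pics/w1.png",grab_frame("wrist"));print(camera_model("wrist"))
E
```

```text
8.6 [ 0.0174  0.1631  1.9409 -0.0093  1.0608  1.3728] [484.1817   8.5451 383.6843] toolz [-0.023  -0.0085 -0.9997] yaw 12.601607029254613
grasp pt [480.6104   7.2249 228.731 ]
shift tool [ 23.6827 -16.5128 200.1607]
turn 0.05587858401548749
{'fx': 297.3186396354542, 'fy': 297.3186396354542, 'cx': 255.58045556194614, 'cy': 190.71385853830472, 'R': array([[ 0.2280478 , -0.9736427 ,  0.00375527],
       [-0.91572346, -0.2131682 ,  0.34060222],
       [-0.33082436, -0.08111238, -0.94019999]]), 't': array([-103.36682332,  401.61629771,  517.3375653 ])}
```

View pics/w1.png

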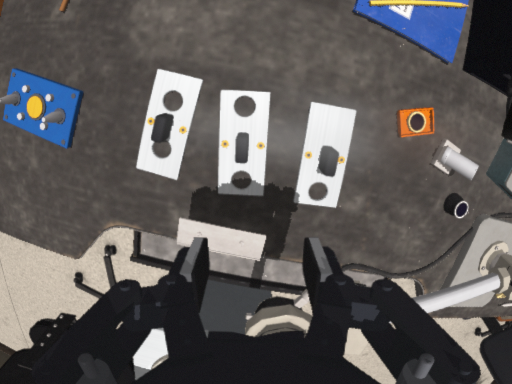

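The wrist view shows the middle plate ahead, with holes at (245,106) and (241,180) and the grip at (242,148). I cross-check both holes and the jig from here.

Run:
```python
from h import *
np.set_printoptions(precision=1,suppress=True)
m=camera_model("wrist");im=cv2.imread("pics/w1.png")
w=(im.min(2)>110).astype(np.uint8); w[:,:212]=0;w[:,275:]=0;w[:85]=0;w[210:]=0
g=cv2.cvtColor(im,cv2.COLOR_BGR2GRAY)
for (x,y) in((245,106),(241,180)):
    a=g[y-15:y+16,x-15:x+16]; k=(a<95 if y<150 else a<60).astype(np.uint8)
    n,l,st,c=cv2.connectedComponentsWithStats(k); i=l[15,15]; q=c[i]+[x-15,y-15]
    print("hole",st[i],q,onz(m,q,6,True))
for p in((265,91.5),(224,91),(219,193),(265,194)): print("edge",onz(m,p,6,True))
hsv=cv2.cvtColor(im,cv2.COLOR_BGR2HSV);b=cv2.inRange(hsv,(100,130,60),(130,255,255));b[:,100:]=0
c=max(cv2.findContours(b,cv2.RETR_EXTERNAL,cv2.CHAIN_APPROX_NONE)[0],key=cv2.contourArea)
u=np.array([onz(m,p[0],12,True)[:2] for p in c],np.float32);r=cv2.minAreaRect(u);print("jig",r)
```

```text
hole [  5   6  20  17 260] [244.6 104.8] [540.4  33.4   6. ]
hole [  6  13  19  11 141] [241.3 182.4] [448.   16.7   6. ]
edge [560.6  14.2   6. ]
edge [550.9  59.8   6. ]
edge [428.2  40.7   6. ]
edge [439.9 -15.1   6. ]
jig ((495.5034484863281, 313.31256103515625), (140.172119140625, 80.58319091796875), 80.26116180419922)
```

Wrist measurements agree within a few mm. Moving down over the grip.

Request:
step_arm(
  commands=[
    [[22, -18, 30], 0, 0.6],
    [[0, 0, 40], 0.056, 0.6],
    [[0, 0, 40], 0, 0.6],
    [[0, 0, 30], 0, 0.6],
    [[0, 0, 10], 0, 0.6],
  ],
)

```text
clock: 9.28
eef_pos: [499.4, 32.8, 230.1]
tcp_rot: [3.136, 0.021, 0.162]
contact_force: [-0.3, -0.2, -0.0]
opening: 0.603
```

```bash
python3 st.py 495.5 26.8 28 9.4
python3 - <<'E'
from rig import *;import cv2
cv2.imwrite("pics/w2.png",grab_frame("wrist"))
E
```

```text
9.275 [ 0.0652  0.4142  2.0236 -0.0117  0.7239  1.4832] [499.4241  32.8071 230.0668] toolz [-0.0195 -0.009  -0.9998] yaw 9.25643157982706
grasp pt [496.3945  31.4094  75.1027]
shift tool [-0.647   4.1341 47.1509]
turn -0.002505741633904452
```

View pics/w2.png

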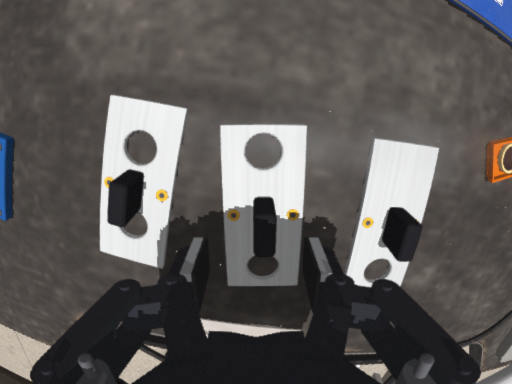

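The grip at (264,225) is lined up between the finger pads at (192,265) and (325,265). I descend and grip.

Request:
step_arm(
  commands=[
    [[-1, 4, 20], 0, 0.6],
    [[0, 0, 18], 0, 0.6],
    [[0, 0, 8], 0, 0.6],
  ],
)

```text
clock: 9.7
eef_pos: [500.2, 28.8, 185.8]
tcp_rot: [3.135, 0.016, 0.159]
contact_force: [0.9, -0.7, 0.7]
opening: 0.6
```

```bash
python3 st.py 495.5 26.8 28 9.4
```

```text
9.7 [ 0.0572  0.4939  2.0398 -0.0137  0.6231  1.4799] [500.2359  28.7861 185.7895] toolz [-0.0146 -0.0089 -0.9999] yaw 9.126237000352749
grasp pt [497.9722  27.4124  30.8121]
shift tool [-2.4932  0.1942  2.8532]
turn -0.004778065713980525
```

Request:
step_arm(
  commands=[
    [[-2, 0, 2], 0, 0.3],
    [[0, 0, 0], 0, 0],
    [[0, 0, 0], 0, 0],
    [[0, 0, 0], 0, 0],
    [[0, 0, 0], 0, 0],
    [[0, 0, 0], 0, 0],
  ],
  force=60,
)

```text
clock: 10.45
eef_pos: [499.1, 28.6, 186.1]
tcp_rot: [3.135, 0.013, 0.159]
contact_force: [-0.6, -1.0, -1.5]
opening: 0.152
```

Request:
step_arm(
  commands=[
    [[0, 0, -20], 0, 0],
    [[0, 0, -40], 0, 0],
    [[0, 0, -40], 0, 0],
  ],
)

```text
clock: 10.82
eef_pos: [498.9, 29.4, 285.5]
tcp_rot: [3.136, 0.02, 0.158]
contact_force: [0.4, 0.6, -1.4]
opening: 0.153
```

```bash
python3 st.py 498.5 318.2 140 79.7
python3 - <<'E'
from rig import *;import cv2
cv2.imwrite("pics/t3.png",grab_frame("top"));print(sense()['contact_force'],sense()['opening'])
E
```

```text
10.825 [ 0.0587  0.3216  1.9946 -0.0108  0.8449  1.4781] [498.9494  29.4478 285.4743] toolz [-0.0189 -0.0092 -0.9998] yaw 9.080309646532795
grasp pt [496.0184  28.027  130.5085]
shift tool [  48.0445 -286.0762  -12.1961]
turn -1.232546113406881
[2.36487704 0.08617247 2.98850461] 0.14784673165728726
```

Gripped: the opening is 13 mm and the wrist carries the plate's weight. Carrying it over the jig.

Request:
step_arm(
  commands=[
    [[4, -20, 0], 0, 0],
    [[6, -38, 0], 0, 0],
    [[7, -42, 0], 0, 0],
    [[7, -42, 0], 0, 0],
    [[7, -42, 0], 0, 0],
    [[7, -42, 0], 0, 0],
    [[6, -38, 0], 0, 0],
    [[4, -20, 0], 0, 0],
    [[0, 0, 0], -0.15, 0],
    [[0, 0, 0], -0.18, 0],
    [[0, 0, 0], -0.18, 0],
    [[0, 0, 0], -0.18, 0],
    [[0, 0, 0], -0.18, 0],
    [[0, 0, 0], -0.18, 0],
    [[0, 0, 0], -0.18, 0],
    [[0, 0, 0], 0, 0],
  ],
)

```text
clock: 12.88
eef_pos: [503.8, 323.1, 285.9]
tcp_rot: [-3.132, 0.014, 1.423]
contact_force: [-0.1, -0.4, -1.4]
opening: 0.151
```

```bash
python3 st.py 498.5 318.2 100 79.7
python3 - <<'E'
from rig import *;import cv2,numpy as np
t=grab_frame("top");w=grab_frame("wrist");cv2.imwrite("pics/t4.png",t)
a=cv2.resize(t[110:270,60:260],(500,400),interpolation=cv2.INTER_CUBIC)
cv2.imwrite("pics/w4.png",w)
cv2.imwrite("pics/c4.png",np.hstack([a,cv2.resize(w[:300,110:310],(267,400))]))
E
```

```text
12.875 [ 0.569   0.4508  1.7824 -0.0056  0.925   0.7198] [503.7967 323.1152 285.9294] toolz [-0.0116 -0.0127 -0.9999] yaw 81.5579074581912
grasp pt [502.0019 321.1455 130.9523]
shift tool [-2.9856 -2.7342 31.0257]
turn 0.0324266023427952
```

View pics/c4.png

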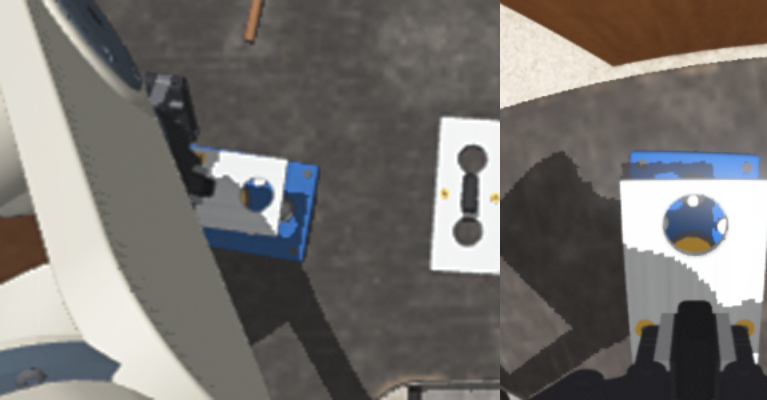

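The plate is held above the jig. One hole shows at top-view pixel ≈(163,188), with the blue jig below. I check its position against prediction, and the stud tips from the first image.

Run:
```python
from h import *
np.set_printoptions(precision=1,suppress=True)
m=camera_model("top")
a=onz(m,(124.7,184.8),46);b=onz(m,(169.5,192.4),46);d=a-b
print("stud tips",a,b,np.linalg.norm(d),(a+b)/2,np.degrees(np.arctan2(d[1],d[0])))
t=cv2.imread("pics/t4.png")
def hole(im,c,r,thr):
    w=((im.min(2)<thr)).astype(np.uint8);x,y=map(int,c);n,l,s,k=cv2.connectedComponentsWithStats(w[y-r:y+r+1,x-r:x+r+1]);i=l[r,r];print(s[i]);return k[i]+[x-r,y-r]
h=hole(t,(163,188),9,110);print(h,"top",onz(m,h,106))
w=cv2.imread("pics/w4.png");mw=camera_model("wrist")
h=hole(w,(258,163),35,150);print(h,"wrist",onz(mw,h,106,True))
g=np.array([502,321.15]);u=lambda A:np.array([np.cos(np.radians(A)),np.sin(np.radians(A))])
c=g-1.5*u(81.6);print("pred centre",c,"holes",c+45*u(81.9),c-45*u(81.9))
```

```text
stud tips [506.2 362.1  46. ] [490.1 274.4  46. ] 89.1684498621441 [498.2 318.3  46. ] 79.55554787505734
[  2   3  13  13 126]
[162.  188.3] top [493.8 276.8 106. ]
[  10   20   46   44 1503]
[254.8 169.5] wrist [507.5 364.1 106. ]
pred centre [501.8 319.7] holes [508.1 364.2] [495.4 275.1]
```

All views agree within 2 mm. I trim and descend to just above the stud tips.

Request:
step_arm(
  commands=[
    [[-1.5, -2, 0], 0.033, 0],
    [[0, 0, 15], 0, 0],
    [[0, 0, 20], 0, 0],
    [[0, 0, 6], 0, 0],
  ],
)

```text
clock: 13.48
eef_pos: [500.7, 321.1, 242.7]
tcp_rot: [-3.133, 0.015, 1.378]
contact_force: [-0.9, -0.5, -1.9]
opening: 0.152
```

```bash
python3 st.py 498.6 319.8 51 79.3
python3 - <<'E'
from rig import *;import cv2
cv2.imwrite("pics/w5.png",cv2.resize(grab_frame("wrist")[60:300,130:390],None,fx=2,fy=2))
E
```

```text
13.475 [ 0.569   0.5055  1.8134 -0.0061  0.8391  0.7659] [500.7439 321.1052 242.6793] toolz [-0.0113 -0.0126 -0.9999] yaw 78.95610503533167
grasp pt [498.992  319.152   87.7015]
shift tool [ 1.0942 -0.1905 36.6925]
turn -0.006002099414491801
```

View pics/w5.png

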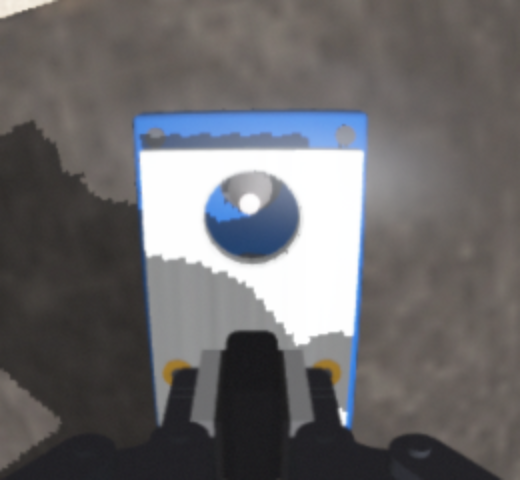

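The stud tip (250,203) shows inside the hole (252,215), so it is well centred. Lowering onto the pads.

Request:
step_arm(
  commands=[
    [[1, 0, 10], 0, 0],
    [[0, 0, 10], 0, 0],
    [[0, 0, 8], 0, 0],
    [[0, 0, 4], 0, 0],
  ],
)

```text
clock: 14.02
eef_pos: [500.9, 322.0, 208.9]
tcp_rot: [-3.134, 0.014, 1.378]
contact_force: [0.3, -0.1, -2.0]
opening: 0.153
```

```bash
python3 st.py 498.6 319.8 51 79.3
```

```text
14.025 [ 0.5701  0.5558  1.8252 -0.0064  0.7759  0.7679] [500.9402 322.028  208.9004] toolz [-0.0105 -0.012  -0.9999] yaw 78.93078203068268
grasp pt [499.3174 320.1636  53.9201]
shift tool [-0.4542 -0.6109  2.9316]
turn -0.0064440692221146125
```

Request:
step_arm(
  commands=[
    [[0, -0.5, 1.5], 0, 0],
    [[0, 0, 1], 0, 0],
    [[0, 0, 0.7], 0, 0],
  ],
)

```text
clock: 14.4
eef_pos: [500.5, 322.2, 205.7]
tcp_rot: [-3.134, 0.014, 1.378]
contact_force: [1.2, -0.2, -2.1]
opening: 0.149
```

Request:
step_arm(
  commands=[
    [[0, 0, 1], 0, 0],
    [[0, 0, 1], 0, 0],
  ],
)

```text
clock: 14.65
eef_pos: [500.6, 322.3, 205.0]
tcp_rot: [-3.134, 0.013, 1.378]
contact_force: [-4.5, -3.5, 14.9]
opening: 0.154
```

Contact at the expected height: the TCP is 19 mm above its height at the grasp. Release and back off straight up.

Request:
step_arm(
  commands=[
    [[0, 0, 0], 0, 0.3],
    [[0, 0, 0], 0, 0.5],
    [[0, 0, 0], 0, 0.6],
    [[0, 0, 0], 0, 0.6],
  ],
)

```text
clock: 15.15
eef_pos: [500.9, 322.5, 205.6]
tcp_rot: [-3.135, 0.012, 1.378]
contact_force: [-0.4, -0.6, -0.9]
opening: 0.598
```

Request:
step_arm(
  commands=[
    [[0, 0, -15], 0, 0.6],
    [[0, 0, -30], 0, 0.6],
    [[0, 0, -40], 0, 0.6],
    [[0, 0, -40], 0, 0.6],
    [[-40, 0, 0], 0, 0.6],
    [[-50, 0, 0], 0, 0.6],
    [[-50, 0, 0], 0, 0.6],
    [[0, 0, 0], 0, 0.6],
  ],
)

```text
clock: 16.15
eef_pos: [474.8, 183.8, 343.7]
tcp_rot: [-3.141, 0.008, 1.379]
contact_force: [0.9, 0.7, -0.6]
opening: 0.603
```

```bash
python3 st.py
python3 - <<'E'
from h import *
t=grab_frame("top");w=grab_frame("wrist");s=grab_frame("scene")
cv2.imwrite("pics/t6.png",t);cv2.imwrite("pics/w6.png",w);cv2.imwrite("pics/s6.png",s)
cv2.imwrite("pics/c6.png",np.hstack([cv2.resize(w[:300,100:400],(400,400)),cv2.resize(s[110:290,160:340],(400,400),interpolation=cv2.INTER_CUBIC)]))
E
```

```text
16.15 [ 0.3686  0.247   1.9358 -0.0084  0.9637  0.5649] [474.7547 183.754  343.7374] toolz [-0.002  -0.0082 -1.    ] yaw 79.03319393029363
grasp pt [474.4517 182.4893 188.7429]
```

View pics/c6.png

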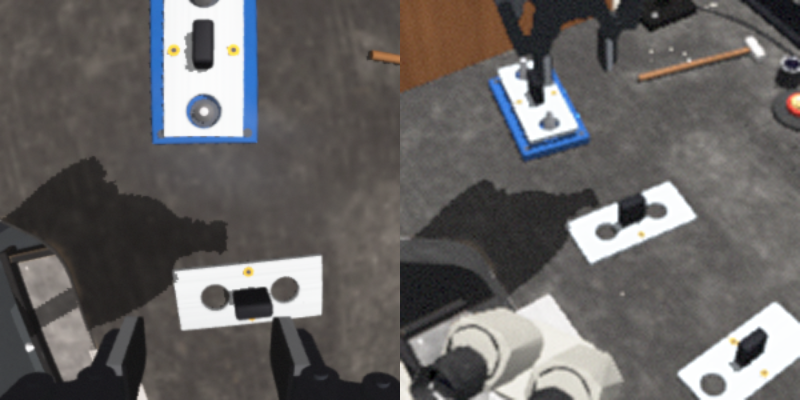

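Both studs stand up through the holes, with one at (205,110) in the wrist crop, and the plate lies flat inside the jig outline. A short numeric check, then I hand in.

Run:
```python
from h import *
def rects(f,n,z,lo,hi):
    im=cv2.imread(f);m=camera_model(n);k=(im.min(2)>150).astype(np.uint8)
    for c in cv2.findContours(k,cv2.RETR_EXTERNAL,cv2.CHAIN_APPROX_NONE)[0]:
        if cv2.contourArea(c)<800: continue
        u=np.array([onz(m,p[0],z,n=="wrist")[:2] for p in c],np.float32);r=cv2.minAreaRect(u)
        if 50<min(r[1])<65 and max(r[1])<135: print(f,z,np.round(r[0],1),np.round(r[1],1),round(r[2],1))
for z in(6,26): rects("pics/w6.png","wrist",z,0,0); rects("pics/t6.png","top",z,0,0)
```

```text
pics/w6.png 6 [500.2 122.2] [ 56.8 126.4] 85.6
pics/w6.png 6 [496.6 311.1] [108.6  59.9] 79.1
pics/t6.png 6 [502.6 -73.3] [127.   57.5] 5.3
pics/w6.png 26 [499.6 131.6] [ 53.1 118.1] 85.6
pics/w6.png 26 [496.3 308.2] [101.4  56. ] 79.1
pics/t6.png 26 [501. -69.] [124.1  56.2] 5.3
```

```bash
python3 -c "
from rig import *
print(sign_off())"
```

```text
the job is handed in; nothing more can be done
None
```

The matching plate is lying home on the jig's rest pads, released, and I handed the job in at about 16.3 s of the 42 s.

- **Choosing the plate:** the middle plate was the match, with its holes measured 90 mm apart. I gripped it by its block and lowered it held, with both studs coming through. It touched the pads at the expected height: 19 mm above where it was gripped, against a nominal 20 mm.
- **Last checks:**
  - The pictures show the studs through both holes and the plate flat inside the jig's outline.
  - Its width measures 56.0 mm when its top is taken at 26 mm, as it should be when fully home, and it lies at 79.1° against the jig's 79.6°.
  - The two wrong plates are within about 1 mm of where they started.
  - The arm is clear, with no contact force.
- **Not fully confirmed:** the far end of the placed plate was cut off in the last measurement, so its final centre was not measured directly. The centring rests on the checks made during lowering, which agreed to about 2 mm.
- **What went wrong:** I first turned the tool the wrong way, into joint 6's range limit. That tilted the tool by 0.1 rad. I removed it at the opposite limit, down to about 0.02 rad, before touching anything, which cost about 5 s.

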